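# Key the lathe's tool rest into its holder and clamp it

### The job

Take the tool rest out of its wooden stand and set its stem in the round socket of the holder on the lathe bed, then turn it until its keyway finds the key hidden inside and it drops fully home, collar flush on the socket's rim. Only then swing the black-handled clamp lever all the way over to its other end to tighten it, and let go of everything. Do not knock over or shove the other things about.

Things in the scene. Friction and masses are not known exactly. Their poses are not given: they have to be found in the camera images.
- rest_center (a point): Loose tool rest, a T of dark blue cast iron, 0.6 to 0.9 kg, standing upright in the stand. This point: centre of its cross bar (150 mm along this frame's y, 22 mm thick along x, 28 mm high). Below the bar a neck, then a collar 54 mm across, its underside 47 mm below this point. Yellow paint on the collar and on the bar's +x face and top marks the keyway's side.
- rest_foot (a point): Centre of the foot of the tool rest's stem, 109 mm below rest_center, axes parallel to it. The steel stem is 25 mm round, reaches 62 mm below the collar, and its foot is slightly chamfered. A keyway 11 mm wide, 7 mm deep and 32 mm long, open at the foot, runs up its +x side.
- stand: Fixed block of pale wood, 110 x 110 mm and 75 mm high, with a plain 31 mm hole 68 mm deep in its middle, in which the tool rest starts, its collar on the block's top. Origin: centre of the underside.
- bore (a point): Centre of the round socket's mouth, level with its bright flat rim (54 mm across, 120 mm above the table), on the fixed holder. Upright bore 29 mm wide, 68 mm deep, flared to 40 mm over its top 8 mm. With the rest home, the collar lies on the rim and rest_center is 47 mm above this point. Frame: z up, +x points from the lever's pivot to the socket.
- banjo: The dark blue holder on the lathe bed, fixed; origin under the bore, 70 mm below its rim, axes as bore. A key 8 mm wide juts 6 mm into the bore, its top 40 mm below the rim: a stem off line rests on it, 22 mm short of home; in line within 0.1 rad it drops home by its weight. The key's direction from the bore's axis is unmarked, anywhere within 0.6 rad of this +x: feel for it.
- clamp (a joint): Clamp lever's angle, rad, 0 to 1.2, growing counter-clockwise seen from above. It starts slack, between 0 and 0.25, and is tight at its stop at 1.2. It turns about the vertical axis through clamp_pivot, stiffly (3 N at the handle), and stays where it is left.
- clamp_grip (a point): Point to take on the lever's upright black handle, a round post 22 mm across: its top is 18 mm above this point, the lever's arm 31 mm below. It moves on a circle of 85 mm radius about clamp_pivot, on the side away from the socket, from 0.6 rad to the +y side of bore's -x direction over to 0.6 rad to the -y side.
- clamp_pivot (a point): Point on the lever's vertical turning axis, at the height of clamp_grip, 100 mm from the bore's axis; axes parallel to bore.
Things that resemble listed ones, but are neither listed nor needed, are in the scene too. What is shaped like the part that bears rest_center but pink or purple is not meant.

How it is judged:
By the outcome, as a careful person would: the job done as asked, in the order asked, and still so for the second after the job is handed in, with the robot touching nothing.
It also fails if it takes over 67 s, if anything falls off the work surface, if the arm or the gripper's body presses on something with over 40 N, if the wrist force passes 120 N, or if a joint passes its speed limit or range.

### The arm

A 6-joint arm with a two-finger parallel gripper is mounted at the origin on the work surface. World frame = base frame: x ahead of the robot, y to its left, z up, the work surface at z = 0. Lengths are in m, angles in rad, forces in N, time in s.
With the tool pointing down it reaches from about 0.3 to 0.875 m from the base axis. Payload 6.4 kg.
Tool frame: the origin (TCP) lies on the mounting face of the last link; the fingertips stand 173 mm ahead of it and the grasp point (between the pads) lies 155 mm ahead of it (ctrl.tip_reach is the distance from the TCP to the fingertips, in m); z points along the fingers, y is the line along which they close (so a half turn about z gives the same grasp; the last joint's range is limited). The gripper opens to 85 mm and grips with 20 to 120 N. Pads are 22 mm wide; open, the fingers measure 114 mm over their backs; the gripper's body (76 mm by 85 mm) begins 54 mm behind the grasp point. The pads swing forward as they close: fully open they stand 13 mm farther back than shut.
Start: joints at [1.078, 0.181, 1.607, -0, 1.354, -0.206], TCP at [0.163, 0.552, 0.405] pointing down, gripper open.
Joint ranges: [-2.99, 2.99], [-0.89, 2.07], [0.3, 2.58], [-1.14, 4.28], [0, 2.63], [-3.12, 3.12]. Speed limits (rad/s): [2.57, 2.57, 3.01, 3.14, 3.14, 3.14].

### API

Orientations are given as a unit quaternion [w, x, y, z].
In Python, from bench import ctrl gives the robot as it stands.
- The arm moves only by the shell command python3 -m pendant 'ROWS'. ROWS is JSON, a list that holds one entry, the list of rows, each a list of 7 numbers: the opening, from 0 (shut) to 1 (fully open), then the shift along the tool's x, y, z in mm, then the turn, a rotation vector about the tool's x, y, z in rad. A call has 1 to 5 rows; each row is the pose to reach, as a shift and turn from the pose commanded when the call began, along the tool's axes at that moment; what a row does not reach only later rows make up. A row lasts 1/12 s, in which the tool goes at most 41.7 mm and 7.16 degrees, less where a joint would pass 70% of its speed; a pose out of reach is approached as far as the arm can. A call with a gripper value outside its range is refused whole. The fingers move at their own pace and stop on an object; the grip force is fixed at half the most. Time passes only in rows, so rows that repeat a pose let the fingers close. It gives the time, the measured TCP pose, the force, the opening and the grip force at its end, in the units of the state.
- ctrl.get_obs(): the state, without advancing time (a new reading comes with each control period).
- ctrl.camera(name): name is "side" or "top"; returns the picture (384x512x3 uint8, red, green, blue); there is no depth.
- ctrl.camera_params(name): a dict with "mtx" (3x3 intrinsics, pixels), "distortion" ([k1, k2, p1, p2, k3] as OpenCV has them; the pictures are not rectified), "world_from_camera" (4x4, takes a point from camera to world coordinates). Camera axes: x right, y down, z forward; pixel columns grow to the right and rows downward; lengths in m; the calibration is good to about 2 mm. A picture is of the moment at which its call begins. camera_params takes no time and is no camera call.
- ctrl.hand_in(): hands the job in; it is judged then, once.
Trained networks look in the newest picture that a camera, given by its name, has taken for a name from the list of things; names that differ only in an ending like _2 or _b are one class to them, and where a whole thing is asked for, a point or a joint stands for the part that bears it (a point fixed in the world has none). Each returns a list of dicts, best first, with "confidence" (0 to 1); they miss things now and then, are a little off and sometimes report something else, mostly with a low value. They report only what shows in the picture. A call takes as long as a camera call. They do not tell look-alikes from the thing itself.
- ctrl.boxes_of(camera, name): "point" ([column, row] as shares, 0 to 1, of the picture: columns of its width, rows of its height, amid what is visible of it).
The state is a dict: "time_s": time; "q": joint angles; "dq": joint speeds; "joint_efforts": joint torques, N m; "eef_pos": TCP position; "eef_rot": TCP orientation; "wrist_force": force on the tool from outside, world axes, zero at the start; "torque": the same for the moment, N m; "opening": opening from 0.0 (shut) to 1.0 (fully open); "grasp_force": force on a finger pad.
Only numpy, scipy, OpenCV 4.12 (cv2) and the standard library are available. Lean on these libraries where they do the work, as an engineer would, in place of code of your own. Each camera call takes 0.05 s, during which the arm holds its last target. There are 200 camera calls.

## Working session

There is one attempt and no reset: what is moved stays moved. The work goes in short steps, Python scripts to look and compute and a shell command to move; the robot and the scene stay as the last step left them, time stands still between calls to the robot, and variables do not carry over. Pictures are saved under pics/ and viewed, at most 10 in all, crops included, and the job is handed in when it is done.

```bash
mkdir -p pics; ls; cat > h.py <<'E'
import numpy as np, cv2
from bench import ctrl
def ray(cam,uv):
    p=ctrl.camera_params(cam); K=np.array(p["mtx"]);d=np.array(p["distortion"]);T=np.array(p["world_from_camera"])
    n=cv2.undistortPoints(np.array([[uv]],float),K,d)[0,0]
    r=T[:3,:3]@np.array([n[0],n[1],1]); return T[:3,3],r/np.linalg.norm(r)
def atz(cam,uv,z):
    o,r=ray(cam,uv); return o+r*(z-o[2])/r[2]
def proj(cam,P):
    p=ctrl.camera_params(cam); K=np.array(p["mtx"]);d=np.array(p["distortion"]);T=np.linalg.inv(np.array(p["world_from_camera"]))
    return cv2.projectPoints(np.array(P,float).reshape(-1,3),cv2.Rodrigues(T[:3,:3])[0],T[:3,3],K,d)[0][:,0]
def snap(cam,fn):
    im=ctrl.camera(cam); cv2.imwrite("pics/"+fn,im[:,:,::-1]); return im
E
python3 - <<'E'
from h import *
for c in ("top","side"):
    snap(c,c+"0.png")
    print(c,ctrl.camera_params(c))
    for n in ("rest_center","rest_foot","stand","bore","banjo","clamp","clamp_grip","clamp_pivot"):
        try: print(n,[(round(d["confidence"],2),round(d["point"][0]*512),round(d["point"][1]*384)) for d in ctrl.boxes_of(c,n)][:3])
        except Exception as e: print(n,e)
o=ctrl.get_obs();print(o)
E
```

```text
pics
top {'mtx': array([[470.45844145,   0.        , 259.94393843],
       [  0.        , 470.45844145, 184.47470089],
       [  0.        ,   0.        ,   1.        ]]), 'distortion': array([0.05165252, 0.        , 0.        , 0.        , 0.        ]), 'world_from_camera': array([[ 0.02920069, -0.97862664,  0.20356133,  0.21179791],
       [-0.99956443, -0.02771747,  0.01013412,  0.18811767],
       [-0.00427531, -0.20376859, -0.97900975,  1.57477265],
       [ 0.        ,  0.        ,  0.        ,  1.        ]])}
rest_center [(0.97, 188, 224), (0.92, 263, 212), (0.92, 120, 203)]
rest_foot [(0.97, 189, 221), (0.8, 264, 207), (0.69, 118, 205)]
stand [(0.93, 259, 219)]
bore [(0.69, 396, 179)]
banjo [(0.59, 396, 177)]
clamp [(0.76, 393, 199)]
clamp_grip [(0.68, 395, 197)]
clamp_pivot [(0.72, 265, 213), (0.61, 397, 176)]
side {'mtx': array([[370.03799204,   0.        , 259.60020569],
       [  0.        , 370.03799204, 197.2623977 ],
       [  0.        ,   0.        ,   1.        ]]), 'distortion': array([0.03915398, 0.        , 0.        , 0.        , 0.        ]), 'world_from_camera
[... 680 characters left out ...]
 0.9, 'q': array([ 1.07771114e+00,  1.80777631e-01,  1.60699811e+00,  2.55875661e-05,
        1.35377034e+00, -2.06311380e-01]), 'dq': array([ 1.81555643e-04,  1.23905803e-03,  2.15299113e-04, -3.76613436e-05,
       -3.70195826e-04,  8.29425754e-04]), 'joint_efforts': array([-1.29326709e-04, -4.44840610e+01, -3.51682770e+01, -3.07700429e-04,
        4.55133331e-04,  2.70006933e-05]), 'eef_pos': array([0.16263912, 0.55153894, 0.40470196]), 'eef_rot': array([-3.75936839e-06,  1.42898798e-01,  9.89737305e-01,  2.61573844e-05]), 'wrist_force': array([0.29794142, 0.53006965, 0.41186316]), 'torque': array([-0.00832764, -0.02591872,  0.00318862]), 'grasp_force': 0.0, 'opening': 0.9986313182885972}
```

```bash
python3 - <<'E'
import cv2,numpy as np
t=cv2.imread("pics/top0.png");s=cv2.imread("pics/side0.png")
c=cv2.resize(t[130:270,80:440],None,fx=2.2,fy=2.2,interpolation=cv2.INTER_CUBIC)
cv2.imwrite("pics/t1.png",c)
c=cv2.resize(s[80:384,130:450],None,fx=1.95,fy=1.95,interpolation=cv2.INTER_CUBIC)
cv2.imwrite("pics/s1.png",c)
E
```

```text
(no output)
```

View pics/t1.png

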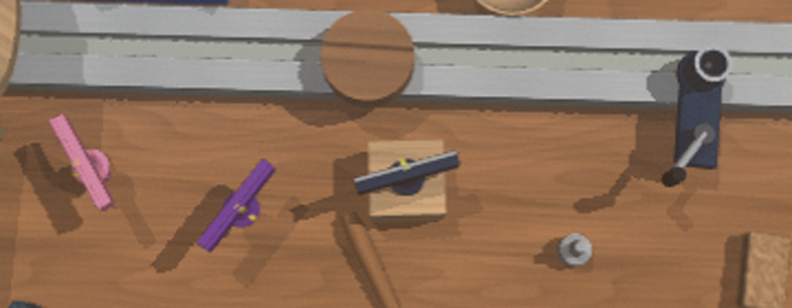

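View pics/s1.png

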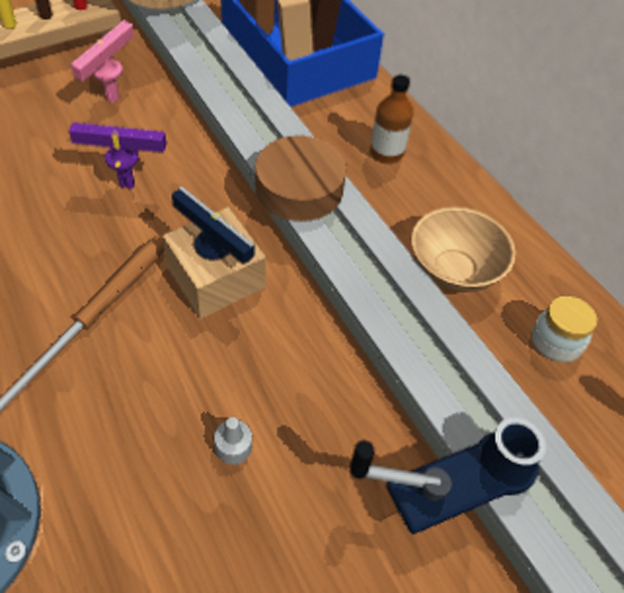

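Top crop: blue rest in the stand about full-px (265,209), yellow mark on the far (+x world) side. Socket rim is at (403,160), lever pivot at (400,190) and handle at (386,210). The pink and purple rests are decoys. In the side view the rim is at (397,307) and the handle top at (316,309).

```bash
cat >> h.py <<'E'
def tri(a,b):
    (o1,r1),(o2,r2)=ray("top",a),ray("side",b)
    s=np.linalg.lstsq(np.c_[r1,-r2],o2-o1,rcond=None)[0]
    p,q=o1+r1*s[0],o2+r2*s[1]; return (p+q)/2,np.linalg.norm(p-q)
E
python3 - <<'E'
from h import *
np.set_printoptions(precision=4,suppress=True)
T=lambda x,y:(80+(x+.5)/2.2-.5,130+(y+.5)/2.2-.5); S=lambda x,y:(130+(x+.5)/1.95-.5,80+(y+.5)/1.95-.5)
for n,a,b,z in (("rim",(711.5,65),(520,443),.12),("pivot",(704,132),(439,480),.1),("htop",(672,176),(363,447),.14),("barL",(355,182),(180,194),.136),("barR",(458,154),(247,252),.136),("yel",(405,163),(216,215),.136)):
    p,e=tri(T(*a),S(*b)); print(n,p,e,"top@z",atz("top",T(*a),z),"side@z",atz("side",S(*b),z))
t=cv2.imread("pics/top0.png");s=cv2.imread("pics/side0.png")
def crop(im,x,y,r,k): return cv2.resize(im[y-r:y+r,x-r:x+r],None,fx=k,fy=k,interpolation=cv2.INTER_CUBIC)
A=[crop(t,264,207,30,6.5),crop(t,396,180,37,390/74),crop(s,238,200,30,6.5),crop(s,355,318,45,390/90)]
A=[cv2.resize(a,(390,300)) if 0 else cv2.resize(a,(300,300)) for a in A]
cv2.imwrite("pics/z.png",np.vstack([np.hstack(A[:2]),np.hstack(A[2:])]))
E
```

```text
rim [ 0.6118 -0.2508  0.118 ] 0.005213790596459629 top@z [ 0.6088 -0.2488  0.12  ] side@z [ 0.6134 -0.2521  0.12  ]
pivot [ 0.5152 -0.2413  0.1005] 0.0027094516308824633 top@z [ 0.514  -0.2409  0.1   ] side@z [ 0.5167 -0.2416  0.1   ]
htop [ 0.4454 -0.1844  0.1401] 0.007186455210920053 top@z [ 0.442  -0.1831  0.14  ] side@z [ 0.4491 -0.1851  0.14  ]
barL [0.4229 0.2591 0.1249] 0.0002145656067719641 top@z [0.4212 0.2586 0.136 ] side@z [0.4197 0.2492 0.136 ]
barR [0.4626 0.1154 0.1319] 0.006467883510006755 top@z [0.4651 0.1149 0.136 ] side@z [0.4579 0.1128 0.136 ]
yel [0.4491 0.1894 0.1372] 0.0016679089935442797 top@z [0.4501 0.1892 0.136 ] side@z [0.4486 0.1904 0.136 ]
```

View pics/z.png

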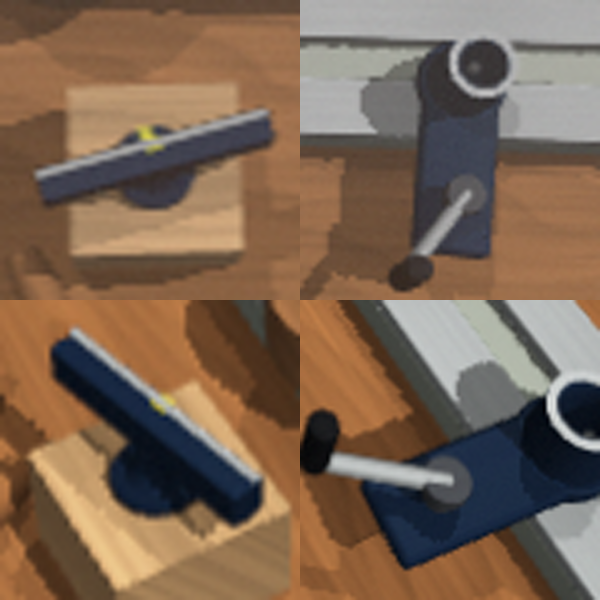

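The zooms show a white strip along the bar's +x top edge, with the yellow mark on that same side. The lever is at its slack end (+y side). Next I compute the bar's centre and yaw and the first move.

```bash
cat >> h.py <<'E'
from scipy.spatial.transform import Rotation as Ro
np.set_printoptions(precision=4,suppress=True)
def go(x,y,z,yaw):
    "shift mm & turn in tool axes to reach TCP x,y,z, tool down, tool y-axis at world angle yaw (mod pi)"
    o=ctrl.get_obs(); q=o["eef_rot"]; R=Ro.from_quat([q[1],q[2],q[3],q[0]])
    ty=np.array([np.cos(yaw),np.sin(yaw),0]); 
    if ty@R.as_matrix()[:,1]<0: ty=-ty
    tz=np.array([0,0,-1.]); D=Ro.from_matrix(np.c_[np.cross(ty,tz),ty,tz])
    print("pos",o["eef_pos"],"t",round(o["time_s"],2),"F",o["wrist_force"],"T",o["torque"],"op",round(o["opening"],3))
    print("shift mm",R.inv().apply(np.array([x,y,z])-o["eef_pos"])*1e3,"turn",(R.inv()*D).as_rotvec())
E
python3 - <<'E'
from h import *
T=lambda x,y:(234+(x+.5)/5-.5,177+(y+.5)/5-.5); S=lambda x,y:(208+(x+.5)/5-.5,170+(y+.5)/5-.5)
from scipy.optimize import least_squares
# +x top edge ends, both views
obs=[("top",T(37,173),1),("top",T(267,110),-1),("side",S(72,28),1),("side",S(262,178),-1)]
def pts(p,s): 
    c,n=np.cos(p[2]),np.sin(p[2]); return [p[0]+.011*c-.075*s*n,p[1]+.011*n+.075*s*c,.136]
f=lambda p:np.concatenate([proj(c,pts(p,s))[0]-uv for c,uv,s in obs])
for sel in ([0,1],[2,3],[0,1,2,3]):
    g=lambda p:f(p).reshape(-1,2)[sel].ravel()
    r=least_squares(g,[.44,.187,.3],x_scale=[.01,.01,.1]); print(sel,r.x,r.fun)
x,y,w=r.x
go(x,y,.34,w)
E
```

```text
[0, 1] [0.4363 0.1851 0.299 ] [-0.3442  0.0931  0.3459 -0.1014]
[2, 3] [0.4383 0.1882 0.3129] [ 0.0832  0.1229 -0.0779 -0.1008]
[0, 1, 2, 3] [0.4372 0.1864 0.3069] [-0.7212 -0.0229 -0.1397 -0.579   0.1389  0.5857 -0.2185  0.6178]
pos [0.1626 0.5515 0.4047] t 0.9 F [0.2979 0.5301 0.4119] T [-0.0083 -0.0259  0.0032] op 0.999
shift mm [-366.6739 -272.535    64.6827] turn [ 0.     -0.      0.9771]
```

```bash
python3 -m pendant '[[[1,-30,-22,0,0,0,0],[1,-60,-45,0,0,0,0],[1,-90,-67,0,0,0,0],[1,-120,-90,0,0,0,0],[1,-150,-112,0,0,0,0]]]' && python3 -m pendant '[[[1,-30,-22,0,0,0,0],[1,-60,-45,0,0,0,0],[1,-90,-67,0,0,0,0],[1,-120,-90,0,0,0,0],[1,-150,-112,0,0,0,0]]]' && python3 -m pendant '[[[1,-30,-20,0,0,0,0.12],[1,-50,-35,0,0,0,0.24],[1,-66,-48,0,0,0,0.36],[1,-66,-48,0,0,0,0.48],[1,-66,-48,0,0,0,0.6]]]' && python3 -m pendant '[[[1,0,0,0,0,0,0.12],[1,0,0,0,0,0,0.24],[1,0,0,0,0,0,0.37],[1,0,0,0,0,0,0.37]]]'; python3 -c "
from h import *
go(.4372,.1864,.279,.307)"
```

```text
time_s: 1.32
eef_pos: [0.2753, 0.4002, 0.4048]
eef_rot: [0.0, 0.143, 0.99, 0.0]
wrist_force: [-0.1, 0.1, 0.4]
opening: 0.998
grasp_force: 0.0
time_s: 1.73
eef_pos: [0.3877, 0.2501, 0.405]
eef_rot: [0.0, 0.143, 0.99, 0.0]
wrist_force: [1.1, 0.6, 0.5]
opening: 0.997
grasp_force: 0.0
time_s: 2.15
eef_pos: [0.4376, 0.1858, 0.4048]
eef_rot: [0.0, 0.433, 0.901, 0.0]
wrist_force: [0.2, 0.2, -0.4]
opening: 1.002
grasp_force: 0.0
time_s: 2.48
eef_pos: [0.4368, 0.187, 0.4048]
eef_rot: [0.0, 0.59, 0.808, 0.0]
wrist_force: [0.6, -0.7, 0.8]
opening: 0.996
grasp_force: 0.0
pos [0.4368 0.187  0.4048] t 2.48 F [ 0.619  -0.6613  0.8357] T [ 0.0217  0.003  -0.0141] op 0.996
shift mm [ -0.7371   0.205  125.7623] turn [0.0001 0.     0.0023]
```

```bash
python3 -m pendant '[[[1,0,0,30,0,0,0],[1,0,0,60,0,0,0],[1,0,0,90,0,0,0],[1,0,0,115,0,0,0],[1,0,0,126,0,0,0]]]' && python3 -m pendant '[[[1,0,0,0,0,0,0],[0,0,0,0,0,0,0],[0,0,0,0,0,0,0],[0,0,0,0,0,0,0],[0,0,0,0,0,0,0]]]' && python3 -m pendant '[[[0,0,0,0,0,0,0],[0,0,0,0,0,0,0],[0,0,0,0,0,0,0],[0,0,0,0,0,0,0],[0,0,0,0,0,0,0]]]'; python3 -c "
from h import *
o=ctrl.get_obs();print(o['torque'],o['wrist_force'])
snap('top','g1t.png');snap('side','g1s.png')
a=cv2.imread('pics/g1t.png')[165:255,205:325];b=cv2.imread('pics/g1s.png')[150:240,180:300]
cv2.imwrite('pics/g1.png',cv2.resize(np.vstack([a,b]),None,fx=3.3,fy=3.3,interpolation=cv2.INTER_CUBIC))"
```

```text
time_s: 2.9
eef_pos: [0.4353, 0.1869, 0.2755]
eef_rot: [-0.002, 0.586, 0.81, -0.002]
wrist_force: [-0.4, -0.0, 0.3]
opening: 1.001
grasp_force: 0.0
time_s: 3.32
eef_pos: [0.4374, 0.1872, 0.2802]
eef_rot: [0.001, 0.588, 0.809, 0.001]
wrist_force: [-0.3, -0.2, 0.8]
opening: 0.453
grasp_force: 0.0
time_s: 3.73
eef_pos: [0.4375, 0.1873, 0.28]
eef_rot: [0.001, 0.588, 0.809, 0.001]
wrist_force: [1.1, 0.6, 6.6]
opening: 0.243
grasp_force: 60.4
[0.0459 0.1595 0.0676] [1.0562 0.6346 6.6389]
```

View pics/g1.png

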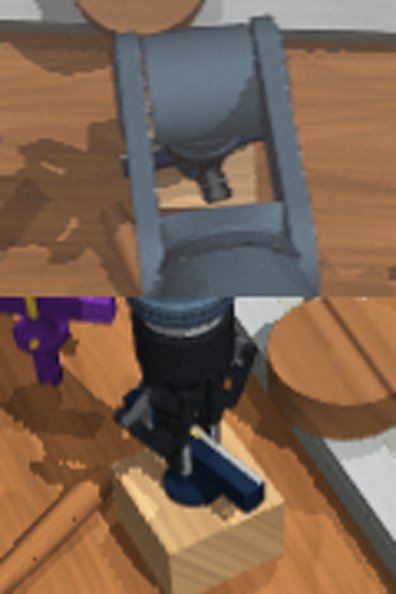

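Gripped (opening 0.243, 60 N); the side view shows the pads straddling the bar by the yellow mark. Lifting straight up.

```bash
python3 -m pendant '[[[0,0,0,-15,0,0,0],[0,0,0,-35,0,0,0],[0,0,0,-60,0,0,0],[0,0,0,-85,0,0,0],[0,0,0,-110,0,0,0]]]' && python3 -m pendant '[[[0,0,0,-25,0,0,0],[0,0,0,-50,0,0,0],[0,0,0,-75,0,0,0],[0,0,0,-80,0,0,0],[0,0,0,-80,0,0,0]]]' ; python3 -c "
from h import *
go(.6115,-.2505,.47,-.095)
snap('top','g2t.png');snap('side','g2s.png')
for c in('top','side'):
  for n in('rest_center','rest_foot'): print(c,n,[(round(d['confidence'],2),round(d['point'][0]*512),round(d['point'][1]*384)) for d in ctrl.boxes_of(c,n)])
p=ctrl.get_obs()['eef_pos'];print([proj(c,[p-[0,0,.158],p-[0,0,.267]]) for c in ('top','side')])
"
```

```text
time_s: 4.25
eef_pos: [0.4358, 0.1869, 0.3882]
eef_rot: [-0.001, 0.588, 0.809, -0.001]
wrist_force: [0.5, -0.8, -6.2]
opening: 0.247
grasp_force: 61.0
time_s: 4.67
eef_pos: [0.4368, 0.1871, 0.4693]
eef_rot: [0.001, 0.588, 0.809, 0.001]
wrist_force: [0.2, -0.1, -7.4]
opening: 0.249
grasp_force: 61.3
pos [0.4368 0.1871 0.4693] t 4.67 F [ 0.1506 -0.145  -7.4318] T [-0.0139 -0.0432  0.0025] op 0.249
shift mm [-470.2012   30.9309   -0.4536] turn [ 0.002  -0.      0.4091]
top rest_center [(0.7, 118, 204), (0.59, 188, 225), (0.48, 257, 206)]
top rest_foot [(0.94, 188, 223), (0.73, 258, 202), (0.67, 120, 203)]
side rest_center [(0.8, 190, 151), (0.74, 237, 158), (0.68, 187, 111), (0.64, 332, 326)]
side rest_foot [(0.96, 239, 158), (0.7, 191, 151), (0.7, 186, 108)]
[array([[264.7238, 198.4551],
       [264.5151, 204.8917]]), array([[233.4484, 143.9117],
       [235.7573, 176.1123]])]
```

```bash
python3 -m pendant '[[[0,-25,2,0,0,0,0],[0,-55,4,0,0,0,0],[0,-90,6,0,0,0,0],[0,-125,8,0,0,0,0],[0,-160,10,0,0,0,0]]]' && python3 -m pendant '[[[0,-35,2,0,0,0,0],[0,-70,4,0,0,0,0],[0,-105,6,0,0,0,0],[0,-135,8,0,0,0,0],[0,-165,11,0,0,0,0]]]' && python3 -m pendant '[[[0,-35,2,0,0,0,0],[0,-70,4,0,0,0,0],[0,-105,6,0,0,0,0],[0,-130,8,0,0,0,0],[0,-145,10,0,0,0,0]]]' && python3 -m pendant '[[[0,0,0,0,0,0,-0.1],[0,0,0,0,0,0,-0.2],[0,0,0,0,0,0,-0.2],[0,0,0,0,0,0,-0.2]]]' ; python3 -c "
from h import *
go(.6115,-.2505,.47,.507)
snap('top','g3t.png');snap('side','g3s.png')
p=ctrl.get_obs()['eef_pos'];print([proj(c,[p-[0,0,.158],p-[0,0,.267]]) for c in ('top','side')])
a=cv2.imread('pics/g3t.png')[120:220,340:473];b=cv2.imread('pics/g3s.png')[220:370,310:510]
a=cv2.resize(a,None,fx=3,fy=3,interpolation=cv2.INTER_CUBIC);b=cv2.resize(b,(400,300),interpolation=cv2.INTER_CUBIC)
cv2.imwrite('pics/g3.png',np.hstack([a,b]))"
```

```text
time_s: 5.38
eef_pos: [0.4958, 0.0367, 0.4677]
eef_rot: [-0.001, 0.588, 0.809, -0.0]
wrist_force: [0.8, 0.7, -6.7]
opening: 0.246
grasp_force: 61.1
time_s: 5.8
eef_pos: [0.5573, -0.1174, 0.4673]
eef_rot: [-0.001, 0.588, 0.809, -0.0]
wrist_force: [0.9, 0.0, -6.6]
opening: 0.245
grasp_force: 61.1
time_s: 6.22
eef_pos: [0.6118, -0.2537, 0.4664]
eef_rot: [-0.001, 0.589, 0.808, -0.001]
wrist_force: [-0.3, 0.2, -6.8]
opening: 0.251
grasp_force: 61.1
time_s: 6.55
eef_pos: [0.6114, -0.2504, 0.4672]
eef_rot: [-0.001, 0.505, 0.863, 0.0]
wrist_force: [0.5, 0.3, -6.1]
opening: 0.25
grasp_force: 61.1
pos [ 0.6114 -0.2504  0.4672] t 6.55 F [ 0.5287  0.3026 -6.1224] T [-0.0138 -0.0272 -0.0091] op 0.25
shift mm [-0.1274  0.0214 -2.8434] turn [-0.0011 -0.0021  0.004 ]
[array([[423.8213, 140.836 ],
       [411.5162, 151.5437]]), array([[425.0521, 261.633 ],
       [406.3809, 289.5229]])]
```

View pics/g3.png

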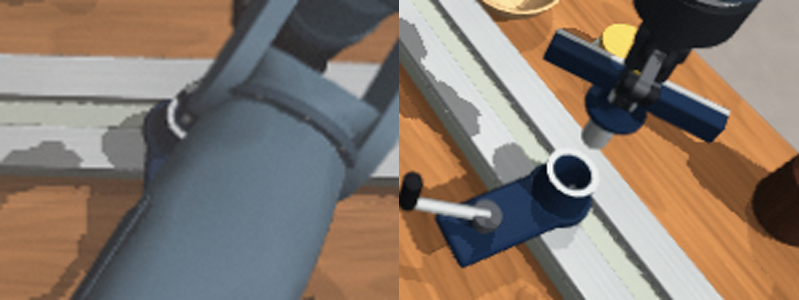

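Side view: the stem hangs above the socket, foot near (409,290), rim around (397,307). I'll lower it to just above the rim and compare foot and rim in the same camera.

```bash
python3 -m pendant '[[[0,0,0,15,0,0,0],[0,0,0,35,0,0,0],[0,0,0,50,0,0,0],[0,0,0,57,0,0,0],[0,0,0,57,0,0,0]]]' ; python3 -c "
from h import *
go(.6115,-.2505,.407,.507)
snap('top','g4t.png');snap('side','g4s.png')
p=ctrl.get_obs()['eef_pos'];print([proj(c,[p-[0,0,.158],p-[0,0,.267]]) for c in ('top','side')])
a=cv2.imread('pics/g4s.png')[260:350,360:450]
cv2.imwrite('pics/g4.png',cv2.resize(a,None,fx=6.5,fy=6.5,interpolation=cv2.INTER_CUBIC))"
```

```text
time_s: 7.07
eef_pos: [0.6109, -0.2498, 0.4091]
eef_rot: [-0.002, 0.505, 0.863, 0.0]
wrist_force: [-0.3, -0.7, -7.4]
opening: 0.253
grasp_force: 60.9
pos [ 0.6109 -0.2498  0.4091] t 7.07 F [-0.276  -0.7119 -7.3936] T [0.0109 0.0441 0.0493] op 0.253
shift mm [-0.9198  0.131   2.1054] turn [-0.0021 -0.0039  0.0061]
[array([[417.3413, 146.455 ],
       [405.9783, 156.3495]]), array([[415.0803, 276.7216],
       [398.5241, 301.5129]])]
```

View pics/g4.png

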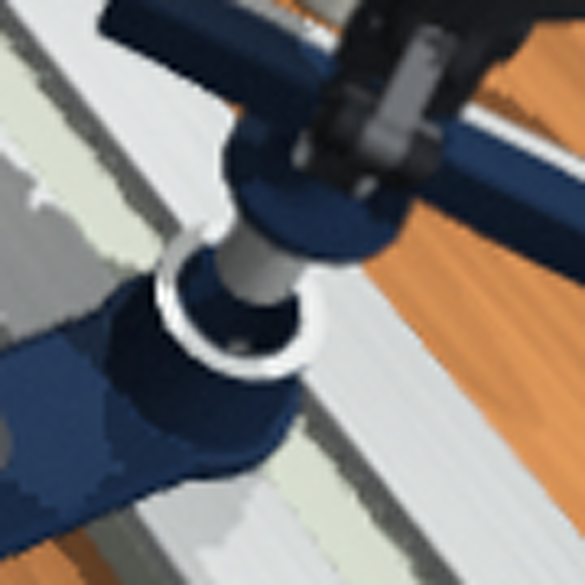

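Zoom: stem foot centre at zoom ≈(259,272), i.e. px (399.8,301.8); rim centre at zoom (240,300), i.e. px (396.9,306.2).

```bash
python3 -c "
from h import *
f=atz('side',(399.8,301.8),.1421); r=atz('side',(396.9,306.2),.12); print(f,r,r-f)
# refine rim: bright rim mask in the initial images, ellipse fit
for c,uv,fn in (('side',(397,306.5),'side0.png'),('top',(404,159.5),'top0.png')):
    im=cv2.imread('pics/'+fn); g=im.min(2); x,y=int(uv[0]),int(uv[1]); s=g[y-20:y+20,x-20:x+20]
    s=cv2.resize(s,None,fx=8,fy=8,interpolation=cv2.INTER_CUBIC)
    cs=cv2.findContours((s>150).astype(np.uint8),cv2.RETR_LIST,cv2.CHAIN_APPROX_NONE)[0]
    for k in cs:
        if len(k)>150:
            e=cv2.fitEllipse(k); u=(x-20+(e[0][0]+.5)/8-.5,y-20+(e[0][1]+.5)/8-.5); print(c,u,np.array(e[1])/8,atz(c,u,.12))
"
```

```text
[ 0.6153 -0.2512  0.1421] [ 0.6154 -0.2513  0.12  ] [ 0.0001 -0.0001 -0.0221]
side (396.2754592895508, 305.75378227233887) [16.6778 21.5314] [ 0.6149 -0.2499  0.12  ]
side (398.9133071899414, 303.0200996398926) [27.6499 48.1893] [ 0.6241 -0.2476  0.12  ]
top (415.8683319091797, 162.8577060699463) [ 1.3229 13.1654] [ 0.5981 -0.2883  0.12  ]
top (403.87418365478516, 158.30468368530273) [12.8641 13.9187] [ 0.6121 -0.2512  0.12  ]
top (406.76021575927734, 154.09392929077148) [32.3034 47.9346] [ 0.6262 -0.2607  0.12  ]
```

Aligned within about 1 mm. Descending into the socket, with a stop to check force.

```bash
python3 -m pendant '[[[0,0,0,10,0,0,0],[0,0,0,20,0,0,0],[0,0,0,30,0,0,0],[0,0,0,34,0,0,0],[0,0,0,34,0,0,0]]]' && python3 -c "
from h import *
go(.6115,-.2505,.347,.507)"
```

```text
time_s: 7.58
eef_pos: [0.6113, -0.2502, 0.3759]
eef_rot: [-0.001, 0.504, 0.864, 0.0]
wrist_force: [-0.1, -0.2, -7.9]
opening: 0.247
grasp_force: 61.2
pos [ 0.6113 -0.2502  0.3759] t 7.58 F [-0.0791 -0.1998 -7.8973] T [-0.0058 -0.1748 -0.0077] op 0.247
shift mm [-0.4307  0.0468 28.8506] turn [-0.0005 -0.0017  0.0069]
```

```bash
python3 -m pendant '[[[0,0,0,8,0,0,0],[0,0,0,16,0,0,0],[0,0,0,22,0,0,0],[0,0,0,22,0,0,0]]]' && python3 -m pendant '[[[0,0,0,3,0,0,0],[0,0,0,6,0,0,0],[0,0,0,9,0,0,0],[0,0,0,9,0,0,0]]]' && python3 -c "
from h import *
go(.6115,-.2505,.347,.507)"
```

```text
time_s: 7.92
eef_pos: [0.6113, -0.2502, 0.3536]
eef_rot: [-0.001, 0.504, 0.864, 0.0]
wrist_force: [2.1, -0.1, -8.6]
opening: 0.246
grasp_force: 61.0
time_s: 8.25
eef_pos: [0.6114, -0.2504, 0.3467]
eef_rot: [0.0, 0.504, 0.864, -0.0]
wrist_force: [-0.3, -0.3, -4.7]
opening: 0.245
grasp_force: 61.5
pos [ 0.6114 -0.2504  0.3467] t 8.25 F [-0.2549 -0.3488 -4.6898] T [ 0.0454 -0.0383 -0.0247] op 0.245
shift mm [-0.1567  0.0223 -0.2722] turn [-0.0001  0.0001  0.007 ]
```

Stem rests on the key (z matches 22 mm short). I'll press down lightly and sweep.

```bash
cat > s.sh <<'E'
python3 -c "
from h import *
o=ctrl.get_obs();q=o['eef_rot'];R=Ro.from_quat([q[1],q[2],q[3],q[0]]).as_matrix();print('pos',o['eef_pos'],'yaw',np.arctan2(R[1,1],R[0,1]),'tz',R[:,2],'F',o['wrist_force'],'T',o['torque'],'op',o['opening'],'t',o['time_s'])"
E
python3 -m pendant '[[[0,0,0,2,0,0,0],[0,0,0,2,0,0,0.04],[0,0,0,2,0,0,0.08],[0,0,0,2,0,0,0.12],[0,0,0,2,0,0,0.12]]]' >/dev/null; sh s.sh
```

```text
pos [ 0.6118 -0.25    0.3464] yaw 0.3928761082685858 tz [ 0.002  -0.0002 -1.    ] F [-0.6873  2.4163  3.3332] T [0.7193 0.2131 0.0679] op 0.24438263510905103 t 8.6667
```

```bash
python3 -m pendant '[[[0,0,0,0,0,0,0.04],[0,0,0,0,0,0,0.08],[0,0,0,0,0,0,0.12],[0,0,0,0,0,0,0.15],[0,0,0,0,0,0,0.15]]]' >/dev/null; sh s.sh
```

```text
pos [ 0.6121 -0.2498  0.3464] yaw 0.24455867408300644 tz [ 0.003   0.0001 -1.    ] F [0.1342 4.2912 4.9256] T [ 1.1516 -0.2426  0.0851] op 0.24753900209181776 t 9.0833
```

```bash
python3 -m pendant '[[[0,0,0,0,0,0,0.04],[0,0,0,0,0,0,0.08],[0,0,0,0,0,0,0.12],[0,0,0,0,0,0,0.15],[0,0,0,0,0,0,0.15]]]' >/dev/null; sh s.sh
```

```text
pos [ 0.6122 -0.25    0.3464] yaw 0.09509488451939893 tz [ 0.0034 -0.0003 -1.    ] F [1.1248 5.6272 5.5897] T [ 1.1229 -0.5222  0.0321] op 0.24465388603004867 t 9.5
```

```bash
python3 -m pendant '[[[0,1,0,0,0,0,0.04],[0,1,0,0,0,0,0.08],[0,1,0,0,0,0,0.12],[0,1,0,0,0,0,0.15],[0,1,0,0,0,0,0.15]]]' >/dev/null; sh s.sh
```

```text
pos [ 0.6122 -0.2492  0.3463] yaw -0.05483543406494824 tz [ 0.0041 -0.001  -1.    ] F [4.0046 4.0219 4.0966] T [ 0.9194 -0.9574  0.0605] op 0.24758427829302856 t 9.9167
```

```bash
python3 -m pendant '[[[0,0.5,0.5,0,0,0,0.04],[0,0.5,0.5,0,0,0,0.08],[0,0.5,0.5,0,0,0,0.12],[0,0.5,0.5,0,0,0,0.15],[0,0.5,0.5,0,0,0,0.15]]]' >/dev/null; sh s.sh
```

```text
pos [ 0.6126 -0.2489  0.346 ] yaw -0.2046057498970952 tz [ 0.0034 -0.0012 -1.    ] F [3.1952 3.2764 4.5658] T [ 0.8562 -1.0115  0.0735] op 0.2471005589427788 t 10.3333
```

```bash
python3 -m pendant '[[[0,0,0,0,0,0,0.04],[0,0,0,0,0,0,0.08],[0,0,0,0,0,0,0.12],[0,0,0,0,0,0,0.15],[0,0,0,0,0,0,0.15]]]' >/dev/null; sh s.sh
```

```text
pos [ 0.6123 -0.2491  0.3455] yaw -0.35450520628586135 tz [ 0.0024 -0.0012 -1.    ] F [3.4097 2.4651 2.9551] T [ 0.5689 -1.1258  0.0633] op 0.24786311063132205 t 10.75
```

```bash
python3 -m pendant '[[[0,0,0.3,1,0,0,0.04],[0,0,0.3,1,0,0,0.08],[0,0,0.3,1,0,0,0.12],[0,0,0.3,1,0,0,0.15],[0,0,0.3,1,0,0,0.15]]]' >/dev/null; sh s.sh
```

```text
pos [ 0.6115 -0.2496  0.3417] yaw -0.5048608486408596 tz [-0.0028 -0.0004 -1.    ] F [ 2.4619 -1.399  -7.2794] T [-0.3358 -0.6874  0.0587] op 0.24566171824384572 t 11.1667
```

Dropped past the key at yaw ≈ -0.5. Lowering home.

```bash
python3 -m pendant '[[[0,0,0,3,0,0,0],[0,0,0,6,0,0,0],[0,0,0,9,0,0,0],[0,0,0,9,0,0,0]]]' >/dev/null; sh s.sh
```

```text
pos [ 0.6117 -0.249   0.333 ] yaw -0.5052358835542472 tz [-0.0021  0.0007 -1.    ] F [ 1.2877  0.3707 -7.767 ] T [-0.2202 -0.3065 -0.0335] op 0.2476106434301723 t 11.5
```

```bash
python3 -m pendant '[[[0,0,0,3,0,0,0],[0,0,0,6,0,0,0],[0,0,0,8,0,0,0],[0,0,0,8,0,0,0]]]' >/dev/null; sh s.sh
```

```text
pos [ 0.6118 -0.2488  0.3258] yaw -0.5057582693055606 tz [-0.0014  0.0007 -1.    ] F [ 0.3265  0.7221 -6.7909] T [-0.0036 -0.0578 -0.0095] op 0.2480305707854125 t 11.8333
```

```bash
python3 -m pendant '[[[0,0,0,1,0,0,0],[0,0,0,2,0,0,0],[0,0,0,2,0,0,0]]]' >/dev/null; sh s.sh
```

```text
pos [ 0.6121 -0.2489  0.3254] yaw -0.5058440429113602 tz [ 0.0001 -0.0002 -1.    ] F [-2.1614  0.4276 -2.8644] T [0.136  0.3104 0.0187] op 0.2432323226242577 t 12.0833
```

Contact at the expected home height. Releasing and backing up.

```bash
python3 -m pendant '[[[0,0,0,1,0,0,0],[0,0,0,1,0,0,0]]]' >/dev/null; sh s.sh; python3 -m pendant '[[[1,0,0,-2,0,0,0],[1,0,0,-2,0,0,0],[1,0,0,-2,0,0,0],[1,0,0,-2,0,0,0],[1,0,0,-2,0,0,0]]]' && python3 -m pendant '[[[1,0,0,-2,0,0,0],[1,0,0,-20,0,0,0],[1,0,0,-50,0,0,0],[1,0,0,-80,0,0,0],[1,0,0,-110,0,0,0]]]' && python3 -m pendant '[[[1,0,-25,0,0,0,0],[1,0,-55,0,0,0,0],[1,0,-90,0,0,0,0],[1,0,-120,0,0,0,0],[1,0,-145,0,0,0,0]]]' >/dev/null; sh s.sh; python3 -c "
from h import *
snap('side','g5s.png');snap('top','g5t.png')
a=cv2.imread('pics/g5s.png')[260:370,300:450];b=cv2.imread('pics/g5t.png')[130:240,340:470]
cv2.imwrite('pics/g5.png',cv2.resize(np.hstack([a,b]),None,fx=2.8,fy=2.8,interpolation=cv2.INTER_CUBIC))"
```

```text
pos [ 0.6122 -0.2489  0.3252] yaw -0.5058064223587837 tz [ 0.0004 -0.0004 -1.    ] F [-3.896   3.3821  3.6659] T [ 0.5059  0.9261 -0.0303] op 0.2484336622842018 t 12.25
time_s: 12.67
eef_pos: [0.6122, -0.2491, 0.3259]
eef_rot: [0.0, 0.862, 0.508, 0.0]
wrist_force: [-0.7, -0.0, 0.3]
opening: 0.931
grasp_force: 0.0
time_s: 13.08
eef_pos: [0.612, -0.2489, 0.4367]
eef_rot: [-0.0, 0.862, 0.508, -0.0]
wrist_force: [1.1, -0.9, 0.7]
opening: 0.999
grasp_force: 0.0
pos [ 0.4836 -0.1776  0.4356] yaw -0.5058617570664858 tz [-0.0002  0.0001 -1.    ] F [-0.0293 -0.0998  0.359 ] T [ 0.0063 -0.0027 -0.0272] op 1.00001790073209 t 13.5
```

View pics/g5.png

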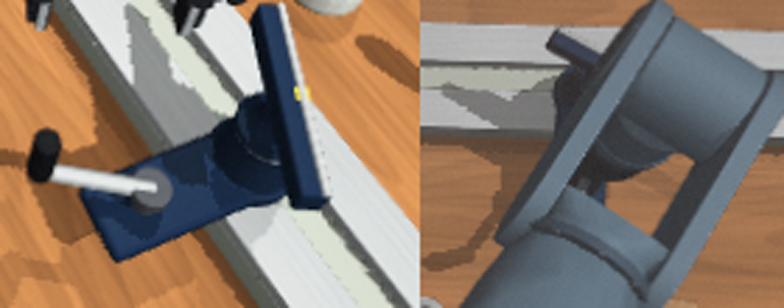

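Rest is flush on the rim with the keyway's yellow side facing away. The lever is still slack. Now I turn the gripper so it straddles the handle along the lever's tangent.

```bash
python3 -m pendant '[[[1,0,0,0,0,0,0.12],[1,0,0,0,0,0,0.24],[1,0,0,0,0,0,0.36],[1,0,0,0,0,0,0.48],[1,0,0,0,0,0,0.58]]]' >/dev/null && python3 -m pendant '[[[1,0,0,0,0,0,0.12],[1,0,0,0,0,0,0.24],[1,0,0,0,0,0,0.36],[1,0,0,0,0,0,0.48],[1,0,0,0,0,0,0.58]]]' >/dev/null;  python3 -m pendant '[[[1,0,0,0,0,0,0],[1,0,0,0,0,0,0]]]' >/dev/null; sh s.sh; python3 -c "
from h import *
go(.4455,-.184,.276,-1.666)
snap('side','g6s.png');a=cv2.imread('pics/g6s.png')[290:350,290:370]
print([(round(d['confidence'],2),d['point'][0]*512,d['point'][1]*384) for d in ctrl.boxes_of('side','clamp_grip')])
print(proj('side',[[.4455,-.184,.14],[.4455,-.184,.122]]))
"
```

```text
pos [ 0.4857 -0.1791  0.4359] yaw -1.6630605659286992 tz [ 0.0004 -0.0003 -1.    ] F [-0.783   0.2763 -0.085 ] T [-0.0272  0.0115 -0.0029] op 0.9997959466517587 t 14.6
pos [ 0.4857 -0.1791  0.4359] t 14.6 F [-0.783   0.2763 -0.085 ] T [-0.0272  0.0115 -0.0029] op 1.0
shift mm [-39.697    8.5987 159.8343] turn [ 0.0002 -0.0005  0.0029]
[(0.61, 330.8032, 323.4816)]
[[314.1857 309.2629]
 [313.2434 312.7534]]
```

```bash
python3 -m pendant '[[[1,-20,4,20,0,0,0],[1,-40,9,50,0,0,0],[1,-40,9,80,0,0,0],[1,-40,9,110,0,0,0],[1,-40,9,110,0,0,0]]]' && python3 -m pendant '[[[1,0,0,20,0,0,0],[1,0,0,40,0,0,0],[1,0,0,50,0,0,0],[1,0,0,50,0,0,0],[0.4,0,0,50,0,0,0]]]' && python3 -m pendant '[[[0.4,0,0,0,0,0,0],[0.4,0,0,0,0,0,0],[0.4,0,0,0,0,0,0],[0.4,0,0,0,0,0,0]]]'; sh s.sh; python3 -c "
from h import *
snap('side','g7s.png');snap('top','g7t.png')
a=cv2.imread('pics/g7s.png')[270:360,280:400];b=cv2.imread('pics/g7t.png')[160:250,330:450]
cv2.imwrite('pics/g7.png',cv2.resize(np.hstack([a,b]),None,fx=3.3,fy=3.3,interpolation=cv2.INTER_CUBIC))"
```

```text
time_s: 15.12
eef_pos: [0.4424, -0.1826, 0.3204]
eef_rot: [-0.003, 0.999, -0.047, -0.004]
wrist_force: [-0.6, 0.5, -0.8]
opening: 1.0
grasp_force: 0.0
time_s: 15.53
eef_pos: [0.4451, -0.1841, 0.2765]
eef_rot: [0.0, 0.999, -0.047, 0.0]
wrist_force: [0.3, 0.6, 0.6]
opening: 0.885
grasp_force: 0.0
time_s: 15.87
eef_pos: [0.4449, -0.184, 0.2765]
eef_rot: [0.0, 0.999, -0.047, 0.001]
wrist_force: [0.5, -0.2, 0.0]
opening: 0.4
grasp_force: 0.0
pos [ 0.4449 -0.184   0.2765] yaw -1.6658124753722543 tz [ 0.0011 -0.0009 -1.    ] F [ 0.5043 -0.206   0.0368] T [-0.0074  0.0131  0.0313] op 0.4003574573967392 t 15.8667
```

View pics/g7.png

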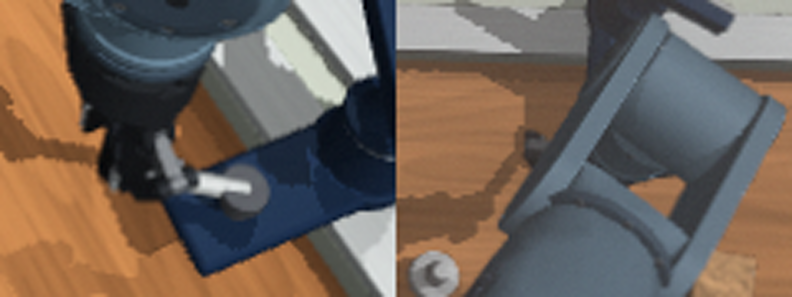

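Fingers straddle the handle. Pushing it along its arc.

```bash
python3 -m pendant '[[[0.4,0,6,0,0,0,0],[0.4,-4,13,0,0,0,0],[0.4,-8,21,0,0,0,0],[0.4,-11,29,0,0,0,0],[0.4,-13,37,0,0,0,0]]]'; sh s.sh;  python3 -m pendant '[[[0.4,-1,8,0,0,0,0],[0.4,-2,17,0,0,0,0],[0.4,-1,25,0,0,0,0],[0.4,0,34,0,0,0,0],[0.4,2,42,0,0,0,0]]]' >/dev/null; sh s.sh
```

```text
time_s: 16.38
eef_pos: [0.4269, -0.2195, 0.275]
eef_rot: [-0.001, 0.999, -0.048, -0.001]
wrist_force: [-2.9, 4.3, 1.0]
opening: 0.399
grasp_force: 2.4
pos [ 0.4269 -0.2195  0.275 ] yaw -1.6660842009909973 tz [-0.0026  0.0029 -1.    ] F [-2.8908  4.2709  1.0377] T [0.7465 0.332  0.0309] op 0.39869833192846255 t 16.3833
pos [ 0.4256 -0.2622  0.2753] yaw -1.666435471240653 tz [-0.0011  0.0009 -1.    ] F [-1.2595  3.1587 -0.9831] T [0.5619 0.2293 0.0466] op 0.4037476962582128 t 16.8
```

```bash
python3 -m pendant '[[[0.4,3,8,0,0,0,0],[0.4,7,16,0,0,0,0],[0.4,10,21,0,0,0,0],[0.4,11,23,0,0,0,0],[0.4,11,23,0,0,0,0]]]' >/dev/null; sh s.sh;  python3 -m pendant '[[[0.4,1,2,0,0,0,0],[0.4,1,2,0,0,0,0],[0.4,1,2,0,0,0,0]]]' >/dev/null; sh s.sh
```

```text
pos [ 0.4355 -0.2863  0.276 ] yaw -1.6662627099218636 tz [ 0.0013 -0.0016 -1.    ] F [ 0.2165 -0.3617 -0.3577] T [ 0.0033  0.0226 -0.0025] op 0.40130257862934277 t 17.2167
pos [ 0.436  -0.2876  0.276 ] yaw -1.6657835653109743 tz [ 0.001  -0.0012 -1.    ] F [ 0.8562  0.3411 -1.1738] T [ 0.0488 -0.0549  0.0185] op 0.40115346284102377 t 17.4667
```

```bash
python3 -m pendant '[[[0.4,1,2,0,0,0,0],[0.4,2,4,0,0,0,0],[0.4,2,4,0,0,0,0]]]' >/dev/null; sh s.sh;  python3 -m pendant '[[[0.4,1,2,0,0,0,0],[0.4,2,4,0,0,0,0],[0.4,2,4,0,0,0,0]]]' >/dev/null; sh s.sh
```

```text
pos [ 0.437  -0.2894  0.2753] yaw -1.6655319871298726 tz [-0.0026  0.0068 -1.    ] F [-3.2334 15.2796  8.0363] T [2.1902 0.3627 0.0663] op 0.40118623570638773 t 17.7167
pos [ 0.4381 -0.2908  0.2744] yaw -1.664793806081338 tz [-0.0059  0.0146 -0.9999] F [-5.3485 27.0378 14.6764] T [4.2252 0.6679 0.1422] op 0.4032133803621732 t 17.9667
```

Firm stop reached at the expected place (27 N). Backing off and lifting out, then I'll check.

```bash
python3 -m pendant '[[[0.4,-1,-4,0,0,0,0],[0.6,-2,-10,0,0,0,0],[0.6,-2,-10,0,0,0,0],[0.6,-2,-10,0,0,0,0]]]' >/dev/null; sh s.sh;  python3 -m pendant '[[[0.6,0,0,-15,0,0,0],[0.6,0,0,-40,0,0,0],[0.6,0,0,-70,0,0,0],[0.6,0,0,-105,0,0,0],[0.6,0,0,-140,0,0,0]]]' >/dev/null; python3 -m pendant '[[[0.6,-10,-30,0,0,0,0],[0.6,-20,-65,0,0,0,0],[0.6,-30,-100,0,0,0,0],[0.6,-40,-135,0,0,0,0],[0.6,-50,-165,0,0,0,0]]]' >/dev/null;python3 -m pendant '[[[0.6,0,-35,0,0,0,0],[0.6,0,-70,0,0,0,0],[0.6,0,-105,0,0,0,0],[0.6,0,-105,0,0,0,0],[0.6,0,-105,0,0,0,0]]]' >/dev/null; sh s.sh; python3 -c "
from h import *
snap('side','g8s.png');snap('top','g8t.png')
a=cv2.imread('pics/g8s.png')[260:380,290:450];b=cv2.imread('pics/g8t.png')[130:250,340:470]
cv2.imwrite('pics/g8.png',cv2.resize(np.hstack([a,b]),None,fx=2.7,fy=2.7,interpolation=cv2.INTER_CUBIC))"
```

```text
pos [ 0.4381 -0.2859  0.2761] yaw -1.6656031325313045 tz [ 0.0009 -0.0015 -1.    ] F [0.296  0.1593 0.3399] T [ 0.0626  0.0511 -0.0482] op 0.5981577073965809 t 18.3
pos [ 0.414  -0.0111  0.4162] yaw -1.662187025560828 tz [ 0.0014 -0.001  -1.    ] F [-0.0694 -0.427   0.3563] T [ 0.0083  0.0235 -0.0043] op 0.6002401379421509 t 19.55
```

View pics/g8.png

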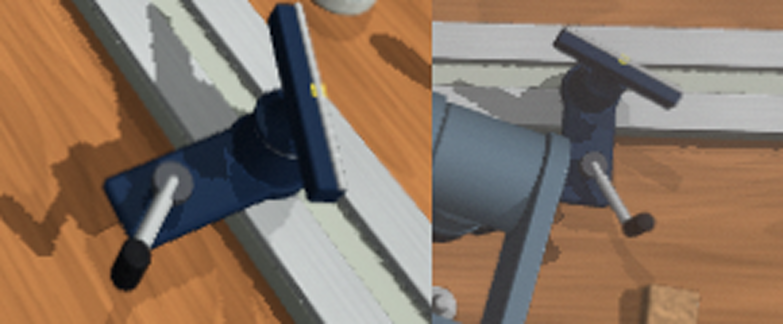

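Picture: the lever is swung over to the other side (handle top view px ≈(416,212)) and the rest is seated. Quick numeric check of both.

```bash
python3 -c "
from h import *
S=lambda x,y:(290+(x+.5)/2.7-.5,260+(y+.5)/2.7-.5); T=lambda x,y:(340+(x-432+.5)/2.7-.5,130+(y+.5)/2.7-.5)
h=(atz('top',T(639,221),.14)+atz('side',S(134,252),.14))/2; v=h[:2]-[.5152,-.2413]
print(h,np.linalg.norm(v),'clamp~',(np.arctan2(v[1],v[0])%(2*np.pi))-(np.pi-.095-.6))
w=-.506;c,n=np.cos(w),np.sin(w)
for dz in(0,.022):
  P=[[.612+.011*c-.075*s*n,-.249+.011*n+.075*s*c,.181+dz] for s in(1,-1)]
  print(dz,proj('side',P),proj('top',P))
print('seen',S(295,5),S(345,185),T(562,28),T(681,93))
"
```

```text
[ 0.4405 -0.2787  0.14  ] 0.08354810301219379 clamp~ 1.1595434108691345
0 [[400.9288 261.1994]
 [417.8794 330.7009]] [[388.7421 138.1904]
 [433.122  162.2286]]
0.022 [[403.9558 255.9067]
 [421.7316 326.3215]] [[390.6721 136.0042]
 [435.7686 160.3821]]
seen (398.94444444444446, 261.537037037037) (417.46296296296293, 328.2037037037037) (387.8333333333333, 140.05555555555554) (431.9074074074074, 164.12962962962962)
```

```bash
python3 -c "
from bench import ctrl
print(ctrl.hand_in())"
```

```text
the job is handed in; nothing more can be done
None
```

The tool rest is fully home in the socket with its collar on the rim, the clamp lever was then swung over to a firm stop (camera reading about 1.16 rad of 1.2), the gripper is clear of everything, and the job was handed in at about 20 s with no verdict shown.

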